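# Load a circuit board into the rework jig

## Robot

A 7-joint arm with a two-finger parallel gripper is mounted at the origin on the work surface. World frame = base frame: x ahead of the robot, y to its left, z up, the work surface at z = 0. Lengths are in mm, angles in rad, forces in N, time in s.
With the tool pointing down it reaches from about 400 to 850 mm from the base axis. Payload 4.5 kg.
Tool frame: the origin (TCP) lies at the very end of the fingers, on their centre line; the grasp point (between the pads) lies 19 mm behind it; z points along the fingers, y is the line along which they close (so a half turn about z gives the same grasp; the last joint's range is limited). The gripper opens to 88 mm and grips with 3 to 60 N. Pads are 18 mm wide; open, the fingers measure 123 mm over their backs; the gripper's body (75 mm by 187 mm) begins 45 mm behind the grasp point.
Start: joints at [1.342, 0.689, -0.195, 1.565, 0.157, 0.902, -0.215], TCP at [162.394, -603.557, 238.743] pointing down, gripper open.
Joint ranges: [-3.01, 3.01], [-0.46, 2.08], [-1.47, 1.51], [0.13, 2.56], [-1, 4.14], [0.04, 2.09], [-2.66, 2.66]. Speed limits (rad/s): [2.57, 2.57, 3.14, 3.14, 3.14, 3.14, 3.14].

## Interface

Orientations are given as [roll, pitch, yaw] about the fixed x, y, z axes, in that order (R = Rz(yaw) Ry(pitch) Rx(roll)).
In Python, from cell import env gives the robot as it stands. The module is installed in compiled form; this text tells all that it offers.
- The arm moves only by the tool apply_moves, never from a script. Its argument "plan" is a list of rows, each an object with "delta_pos": the shift along the tool's x, y, z in units of 40 mm (1.0 is 40 mm), a list of three; "twist": the turn about the tool's z in units of 5 degrees (1.0 is 5 degrees); "fingers": the finger opening in mm, from 0 to 88.1. In form: [{"delta_pos": [tx, ty, tz], "twist": twist, "fingers": fingers}, ...]. A call has exactly 10 rows; each row is the pose to reach, as a shift and turn from the pose commanded when the call began, along the tool's axes at that moment; what a row does not reach only later rows make up. A row lasts 1/12 s, in which the tool goes at most 41.7 mm and 7.16 degrees, less where a joint would pass 70% of its speed; a pose out of reach is approached as far as the arm can. A call with a gripper value outside its range is refused whole. The fingers move at their own pace and stop on an object; the grip force is fixed at half the most. Time passes only in rows, so rows that repeat a pose let the fingers close, or fill a call up. It gives the time, the measured TCP pose, the force, the opening and the grip force at its end, in the units of the state.
- env.sense(): the state, without advancing time (a new reading comes with each control period).
- env.read_camera(name): name is "side" or "top"; returns the picture (384x512x3 uint8, blue, green, red); there is no depth.
- env.camera_info(name): a dict with "fx", "fy", "cx", "cy" (pixels), "camera_from_world" (4x4, takes a point from world to camera coordinates). Camera axes: x right, y down, z forward; pixel columns grow to the right and rows downward; lengths in mm; the calibration is good to about 2 mm. A picture is of the moment at which its call begins. camera_info takes no time and is no camera call.
- env.finish_job(): hands the job in; it is judged then, once.
The state is a dict: "clock": time; "joint_positions": joint angles; "dq": joint speeds; "tau": joint torques, N m; "eef_pos": TCP position; "tool_rot": TCP orientation; "contact_force": force on the tool from outside, world axes, zero at the start; "moment": the same for the moment, N m; "opening": finger opening in mm; "grasp_force": force on a finger pad.
Only numpy, scipy, OpenCV 4.12 (cv2) and the standard library are available. Lean on these libraries where they do the work, as an engineer would, in place of code of your own. Each camera call takes 0.05 s, during which the arm holds its last target. There are 200 camera calls.

## Task

Load the green circuit board into the rework jig for soldering: hold it tilted to tuck its copper-strip edge under the jig's fixed lip, then lower the other end until the board lies flat on its seat in the pocket. Then turn the red-winged clamp all the way, so that its steel arm points at the lip and covers the free end of the board, let go, and leave the other things on the bench where they are.

Things in the scene. Friction and masses are not known exactly. Their poses are not given: they have to be found in the camera images.
- board_sink (a point): Centre of the finned aluminium heat sink amid the loose green board: the place to hold. 44 (board x) x 34 (y) x 26 high, flat sides facing board y; centre 16 over the board's underside. Board axes: z up from the component side, x along its 120 length, away from the copper strip. Beside the heat sink (|x| under 25) nothing stands over 1.5 above the board. Starts flat on the teal mat, parts up.
- board_edge (a point): Middle of the board's copper-strip edge, half-way through its 3 mm thickness: 60 mm from the heat sink's centre along board -x, 14.5 mm below it. Board axes. The board is 120 x 70 x 3 mm, flat underneath, 0.12 to 0.22 kg; the bare strip is 10 mm wide, then come a steel can 9 mm and two black capacitors 17 mm high over the underside (x -46 to -30 from the heat sink).
- board_end (a point): Middle of the board's free end, half-way through its thickness (60 mm from the heat sink's centre along board +x). Board axes. The last 18 mm are bare; next to them stand a green terminal block and a black header, at most 12 mm over the underside.
- jig_seat (a point): Centre of the pocket of the fixed dark-grey jig, on the plane of its ledges where the board's underside rests, 12 mm above the mat. Axes: z up, x from lip end to clamp end, y across; a seated board has the same axes. Pocket x -62 to +62, y -37 to +37 mm; side and clamp-end walls rise 4 mm above the seat. The jig reaches from x -91 to +107 and y -48 to +48 mm.
- jig_lip (a point): Middle of the free edge of the jig's lip, on its underside (x -50, z +6.5 mm from jig_seat; jig axes). The lip is a 5 mm thick bright aluminium plate across the -x end of the pocket, overhanging its last 12 mm; its top is 11.5 mm above the seat.
- clamp_wing (a point): Point on the turn-clamp's upright pivot, half-way up its red thumb wing: x +88, y 0, z +19.5 mm from jig_seat. Wing 34 long, 10 thick, 18 mm high, centred on the pivot, its length along the steel arm below it; it can be gripped across its thickness and twisted about the pivot. Axes turn with the clamp: z up, x along the wing, away from the arm's tip.
- clamp_tip (a point): Tip of the clamp's steel arm, half-way through its thickness: 38 mm from the pivot along the clamp's -x, 12 mm below the middle of the wing's height. Arm 13 mm wide and 6 mm thick, passing 4.5 to 10.5 mm above the seat; a seated board's upper face is 3 mm above the seat.
- clamp (a joint): Angle of the turn-clamp in rad: 0 = shut, against a stop, arm pointing to the lip and over the board's free end by about 10 mm; positive = counter-clockwise seen from above, up to 1.6 (arm across the jig towards jig -y, clear of the pocket). Starts at 1.3 to 1.55. Stiff: it turns with about 0.04 N m and stays where it is left.
- multimeter: Orange hand multimeter, 185 x 88 x 45 mm, lying on the black mat, display up; origin at the centre of its underside. Not to be moved.
- tape_roll: Roll of silver tape lying flat, 100 mm across, 48 mm high; origin at the centre of its underside. Not to be moved.
- solder_reel: Blue-flanged solder reel standing on end, 60 mm across, 54 mm high; origin at the centre of its underside. Not to be moved.
There are look-alikes about, which are no part of the job. What is shaped like the part that bears board_sink but purple or white is not meant.

How it is judged (in metres and radians):
On the way, in this order (a step that is already met when the one before it is completed fails the run):
1. the board's copper-strip edge is under the lip, by 2 mm or more, while its free end is still raised (x of board_edge in the frame of jig_seat between -0.064 and -0.052 m and z of board_edge in the frame of jig_seat between -0.001 and 0.0065 m and y of board_edge in the frame of jig_seat between -0.006 and 0.006 m and z of board_end in the frame of jig_seat above 0.0045 m), for 0.05 s.
2. the board lies level on its seat in the pocket, its copper-strip edge still under the lip (x of board_edge in the frame of jig_seat below -0.056 m and z of board_sink in the frame of jig_seat between 0.0145 and 0.0178 m and angle between board_sink's own z axis and vertical below 0.026 rad), for 0.2 s.
At the end, for the whole second after the job is handed in: Board level (within 1.5 degrees) on its seat, underside within about 1.5 mm of it, lined up with the pocket, copper-strip edge 6 mm or more under the lip; clamp within 0.2 rad of its stop, arm over the board's free end; bystanders within 25 mm of where they were (all of step 2 and x of board_edge in the frame of jig_seat above -0.064 m and z of board_edge in the frame of jig_seat between 0 and 0.0035 m and y of board_sink in the frame of jig_seat between -0.004 and 0.004 m and angle between the x axis of board_sink and the x axis of jig_seat, either way round below 0.08 rad and value of joint clamp below 0.2 rad and distance of each of multimeter, tape_roll, solder_reel from where it was at the start of the episode below 0.025 m); the robot touches nothing.
It fails at once if the multimeter, tape roll or solder reel is moved by more than 25 mm (distance of any of multimeter, tape_roll, solder_reel from where it was at the start of the episode above 0.025 m).
It also fails if it takes over 54 s, if anything falls off the work surface, if the arm or the gripper's body presses on something with over 40 N, if the wrist force passes 120 N, or if a joint passes its speed limit or range.

## Working session

There is one attempt and no reset: what is moved stays moved. The work goes in short steps, Python scripts to look and compute and a tool call to move; the robot and the scene stay as the last step left them, time stands still between calls to the robot, and variables do not carry over. Pictures are saved under pics/ and viewed, at most 10 in all, crops included, and the job is handed in when it is done.

Besides the shell and the picture viewer there is one more tool, called after "Emit:" as a command line: name --argument value ..., lists and objects as JSON in quotes. apply_moves: Moves the arm, as the interface text tells. Its arguments: {"type":"object","properties":{"plan":{"type":"array","items":{"type":"object","properties":{"delta_pos":{"type":"array","items":{"type":"number"}},"twist":{"type":"number"},"fingers":{"type":"number"}}}}},"required":["plan"]}

```bash
mkdir -p pics
python3 - <<'E'
from cell import env
import cv2, numpy as np
np.set_printoptions(precision=4,suppress=True)
for n in("top","side"):
    im=env.read_camera(n); cv2.imwrite(f"pics/{n}0.png",im)
    print(n,env.camera_info(n))
s=env.sense(); print(s)
E
```

```text
top {'fx': 390.1618503649409, 'fy': 390.1618503649409, 'cx': 254.48588579846196, 'cy': 191.7403139095013, 'camera_from_world': array([[   0.025 ,   -0.9997,   -0.0069,  -16.9904],
       [  -0.9976,   -0.0245,   -0.0653,  505.1003],
       [   0.0651,    0.0085,   -0.9978, 1372.7639],
       [   0.    ,    0.    ,    0.    ,    1.    ]])}
side {'fx': 375.87250264187105, 'fy': 375.87250264187105, 'cx': 250.59450530939966, 'cy': 185.89813478955048, 'camera_from_world': array([[  -0.7966,   -0.6042,   -0.017 ,  406.5459],
       [  -0.4391,    0.5978,   -0.6707,  286.5485],
       [   0.4154,   -0.5269,   -0.7415, 1027.9129],
       [   0.    ,    0.    ,    0.    ,    1.    ]])}
{'clock': 0.1, 'joint_positions': array([ 1.3418,  0.6899, -0.1945,  1.5662,  0.1573,  0.9025, -0.2151]), 'dq': array([-0.0001, -0.0009, -0.    , -0.003 , -0.0018, -0.0016,  0.0003]), 'tau': array([ -0.0036, -52.8504,  -1.2714, -15.3838,  -0.0525,   0.002 ,
         0.    ]), 'eef_pos': array([ 162.1902, -603.0459,  238.0172]), 'tool_rot': array([-3.14  ,  0.0001,  0.2629]), 'contact_force': array([-1.2633,  0.6083,  0.7173]), 'moment': array([0.0326, 0.0131, 0.0054]), 'grasp_force': 0.0, 'opening': 88.17910565348541}
```

View pics/top0.png

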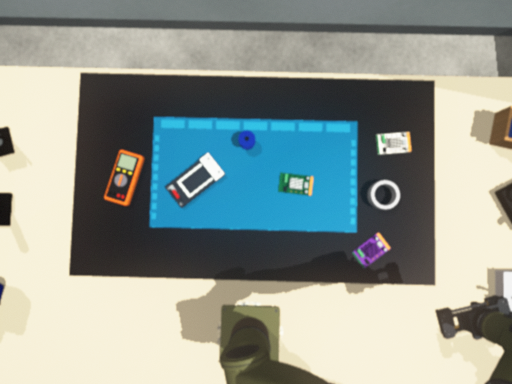

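View pics/side0.png

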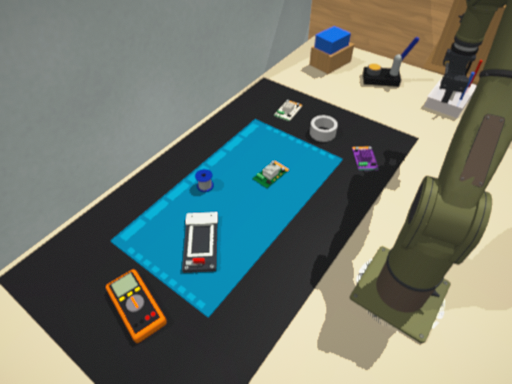

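The top view shows the green board at (297,184) with its copper strip on the right (311,185). The jig's lip is at (212,165), and its red wing is at about (172,188). The side view agrees: board at (271,173), jig from (201,217) to (199,262).

```bash
cat > h.py <<'E'
import cv2, numpy as np
from cell import env
np.set_printoptions(precision=2,suppress=True)
def ray(n,uv,z):
    c=env.camera_info(n);T=c["camera_from_world"];R=T[:3,:3];o=-R.T@T[:3,3]
    d=R.T@np.array([(uv[0]-c["cx"])/c["fx"],(uv[1]-c["cy"])/c["fy"],1]); return o+d*(z-o[2])/d[2]
def tri(ua,ub,na="top",nb="side"):
    a0,a1,b0,b1=ray(na,ua,0),ray(na,ua,100),ray(nb,ub,0),ray(nb,ub,100)
    d,e=a1-a0,b1-b0; t=np.linalg.lstsq(np.c_[d,-e],b0-a0,rcond=None)[0]
    p,q=a0+t[0]*d,b0+t[1]*e; return (p+q)/2,np.linalg.norm(p-q)
def proj(n,p):
    c=env.camera_info(n);q=c["camera_from_world"]@np.r_[p,1]; return np.array([c["fx"]*q[0]/q[2]+c["cx"],c["fy"]*q[1]/q[2]+c["cy"]])
E
python3 - <<'E'
from h import *
t=cv2.imread("pics/top0.png");s=cv2.imread("pics/side0.png")
def crop(im,x,y,w,h,k): return cv2.resize(im[y:y+h,x:x+w],None,fx=k,fy=k,interpolation=cv2.INTER_NEAREST)
a=np.hstack([crop(t,160,145,70,66,6),crop(t,275,165,45,44,9)[:396]])
b=np.hstack([crop(s,175,205,50,70,4)[:280],crop(s,248,150,50,35,8)])[:204*2]
W=max(a.shape[1],b.shape[1]);pad=lambda m:np.pad(m,((0,0),(0,W-m.shape[1]),(0,0)))
o=np.vstack([pad(a),pad(b)]);o=o[:, :];print(o.shape)
cv2.imwrite("pics/c0.png",cv2.resize(o,(795,int(o.shape[0]*795/o.shape[1])))[:600])
E
```

```text
(676, 825, 3)
```

View pics/c0.png

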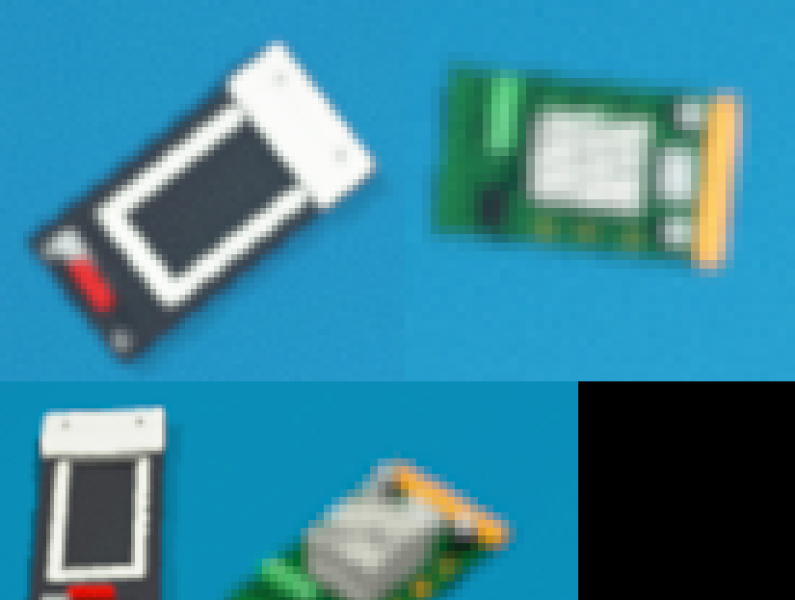

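```bash
cat >> h.py <<'E'
def blob(m,roi,k=0):
    x,y,w,h=roi; r=np.zeros_like(m);r[y:y+h,x:x+w]=m[y:y+h,x:x+w]
    if k: r=cv2.morphologyEx(r,cv2.MORPH_OPEN,np.ones((k,k),np.uint8))
    n,l,st,c=cv2.connectedComponentsWithStats(r); i=1+np.argmax(st[1:,4]); mm=(l==i).astype(np.uint8)
    ct=max(cv2.findContours(mm,0,2)[0],key=len); return c[i],st[i,4],cv2.minAreaRect(ct),mm
def masks(im):
    h=cv2.cvtColor(im,cv2.COLOR_BGR2HSV);H,S,V=[h[...,i].astype(int) for i in range(3)];u=lambda m:(m*255).astype(np.uint8)
    return dict(fg=u(~((H>93)&(H<108)&(S>150))),white=u((S<60)&(V>190)),red=u(((H<6)|(H>172))&(S>140)&(V>120)),
      orange=u((H>8)&(H<28)&(S>100)&(V>140)),grey=u((S<60)&(V>110)))
E
python3 - <<'E'
from h import *
R={}
for n,j,b in(("top",(160,145,72,70),(275,165,45,40)),("side",(175,205,50,75),(248,150,50,45))):
    M=masks(cv2.imread(f"pics/{n}0.png"))
    for name,m,roi,k in(("jig","fg",j,3),("lip","white",j,6 if n=="top" else 6),("wing","red",j,0),("board","fg",b,0),("strip","orange",b,0),("sink","grey",b,5)):
        c,a,r,_=blob(M[m],roi,k); R[n,name]=(c,r); print(n,name,c,a,r)
for name in("lip","wing","strip","sink"): print(name,*tri(R["top",name][0],R["side",name][0]))
for n in("top","side"):
  for name,z in(("lip",23.5),("wing",31.5),("board",3),("strip",3),("sink",29),("jig",8)): print(n,name,z,ray(n,R[n,name][0],z), ray(n,R[n,name][1][0],z))
E
```

```text
top jig [195.35 179.29] 1544 ((194.7760467529297, 179.53314208984375), (29.655431747436523, 56.61491012573242), 51.8427734375)
top lip [212.48 167.31] 317 ((212.1545867919922, 167.37855529785156), (27.63347053527832, 13.030418395996094), 51.842769622802734)
top wing [175.64 194.11] 36 ((175.5, 194.0), (9.192388534545898, 3.535533905029297), 45.0)
top board [295.94 183.73] 678 ((295.7923278808594, 183.6615447998047), (34.7297248840332, 21.20993995666504), 7.125016689300537)
top strip [310.16 185.2 ] 55 ((310.13934326171875, 185.4672088623047), (3.0782151222229004, 17.20178985595703), 5.19442892074585)
top sink [295.6  183.39] 151 ((295.5, 183.5), (11.0, 13.0), 90.0)
side jig [200.18 241.86] 1964 ((199.56121826171875, 241.4893035888672), (33.96550369262695, 61.76211166381836), 1.3971810340881348)
side lip [201.1  219.11] 308 ((202.0, 219.0), (10.0, 30.0), 90.0)
side wing [198.28 259.88] 60 ((198.0, 260.0), (4.0, 12.0), 90.0)
side board [270.41 173.44] 548 ((270.36236572265625, 173.33058166503906), (18.62673568725586, 34.39154815673828), 50.90614700317383)
side strip [278.09 164.09] 23 
[... 401 characters left out ...]
8.09 148.26  23.5 ]
top wing 31.5 [489.2  273.06  31.5 ] [489.58 273.57  31.5 ]
top board 3 [ 538.75 -152.73    3.  ] [ 539.   -152.21    3.  ]
top strip 3 [ 534.71 -203.93    3.  ] [ 533.74 -203.86    3.  ]
top sink 29 [ 537.64 -148.97   29.  ] [ 537.24 -148.64   29.  ]
top jig 8 [545.54 209.15   8.  ] [544.6  211.18   8.  ]
side lip 23.5 [588.15 152.65  23.5 ] [586.19 150.66  23.5 ]
side wing 31.5 [492.13 268.94  31.5 ] [492.52 269.7   31.5 ]
side board 3 [ 538.95 -153.88    3.  ] [ 539.38 -154.22    3.  ]
side strip 3 [ 543.64 -208.81    3.  ] [ 542.18 -207.62    3.  ]
side sink 29 [ 531.93 -143.87   29.  ] [ 531.44 -142.79   29.  ]
side jig 8 [541.77 210.54   8.  ] [544.16 210.67   8.  ]
```

```bash
cat >> h.py <<'E'
def go(p,yaw):
    s=env.sense(); from scipy.spatial.transform import Rotation as Ro
    R=Ro.from_euler("xyz",s["tool_rot"]).as_matrix(); d=R.T@(np.array(p)-s["eef_pos"])/40
    y=np.degrees(s["tool_rot"][2]); t=-((yaw-y+180)%360-180)/5
    print("pos",s["eef_pos"],"rpy",np.degrees(s["tool_rot"]),"F",s["contact_force"],"open",s["opening"],s["grasp_force"],"t",s["clock"]); print("delta",np.round(d,3),"twist",round(t,3))
E
python3 -c "
from h import *
go([538.8,-153,120],85.5)"
```

```text
pos [ 162.19 -603.05  238.02] rpy [-179.91    0.01   15.06] F [-1.26  0.61  0.72] open 88.17910565348541 0.0 t 0.1
delta [12.02 -8.41  2.96] twist -14.087
```

Emit:
apply_moves --plan '[{"delta_pos": [12.02,-8.41,2.96],"twist": -14.09,"fingers": 88},{"delta_pos": [12.02,-8.41,2.96],"twist": -14.09,"fingers": 88},{"delta_pos": [12.02,-8.41,2.96],"twist": -14.09,"fingers": 88},{"delta_pos": [12.02,-8.41,2.96],"twist": -14.09,"fingers": 88},{"delta_pos": [12.02,-8.41,2.96],"twist": -14.09,"fingers": 88},{"delta_pos": [12.02,-8.41,2.96],"twist": -14.09,"fingers": 88},{"delta_pos": [12.02,-8.41,2.96],"twist": -14.09,"fingers": 88},{"delta_pos": [12.02,-8.41,2.96],"twist": -14.09,"fingers": 88},{"delta_pos": [12.02,-8.41,2.96],"twist": -14.09,"fingers": 88},{"delta_pos": [12.02,-8.41,2.96],"twist": -14.09,"fingers": 88}]'

```text
clock: 0.93
eef_pos: [425.4, -288.9, 155.8]
tool_rot: [-3.141, -0.0, 1.498]
contact_force: [0.5, -0.5, 0.4]
opening: 88.1
grasp_force: 0.0
```

```bash
python3 -c "
from h import *
go([538.8,-153,60],85.5)"
```

```text
pos [ 425.42 -288.91  155.76] rpy [-179.98   -0.01   85.83] F [ 0.52 -0.5   0.41] open 88.11716772144035 0.0 t 0.9333
delta [3.59 2.58 2.39] twist 0.067
```

Emit:
apply_moves --plan '[{"delta_pos": [3.59,2.58,1.6],"twist": 0.07,"fingers": 88},{"delta_pos": [3.59,2.58,1.6],"twist": 0.07,"fingers": 88},{"delta_pos": [3.59,2.58,1.6],"twist": 0.07,"fingers": 88},{"delta_pos": [3.59,2.58,1.6],"twist": 0.07,"fingers": 88},{"delta_pos": [3.59,2.58,1.6],"twist": 0.07,"fingers": 88},{"delta_pos": [3.59,2.58,1.6],"twist": 0.07,"fingers": 88},{"delta_pos": [3.59,2.58,1.6],"twist": 0.07,"fingers": 88},{"delta_pos": [3.59,2.58,1.6],"twist": 0.07,"fingers": 88},{"delta_pos": [3.59,2.58,1.6],"twist": 0.07,"fingers": 88},{"delta_pos": [3.59,2.58,1.6],"twist": 0.07,"fingers": 88}]'

```text
clock: 1.77
eef_pos: [538.0, -157.4, 92.6]
tool_rot: [-3.141, 0.001, 1.483]
contact_force: [1.3, 0.3, -0.2]
opening: 88.0
grasp_force: 0.0
```

```bash
python3 -c "
from h import *
go([538.8,-153,7],85.5)"
```

```text
pos [ 537.97 -157.43   92.65] rpy [-179.99    0.07   85.  ] F [ 1.27  0.35 -0.17] open 87.99360432649813 0.0 t 1.7667
delta [0.12 0.01 2.14] twist -0.101
```

Emit:
apply_moves --plan '[{"delta_pos": [0.12,0.01,0.8],"twist": -0.1,"fingers": 88},{"delta_pos": [0.12,0.01,1.4],"twist": -0.1,"fingers": 88},{"delta_pos": [0.12,0.01,1.8],"twist": -0.1,"fingers": 88},{"delta_pos": [0.12,0.01,2.0],"twist": -0.1,"fingers": 88},{"delta_pos": [0.12,0.01,2.08],"twist": -0.1,"fingers": 88},{"delta_pos": [0.12,0.01,2.08],"twist": -0.1,"fingers": 88},{"delta_pos": [0.12,0.01,2.08],"twist": -0.1,"fingers": 50},{"delta_pos": [0.12,0.01,2.08],"twist": -0.1,"fingers": 50},{"delta_pos": [0.12,0.01,2.08],"twist": -0.1,"fingers": 42},{"delta_pos": [0.12,0.01,2.08],"twist": -0.1,"fingers": 42}]'

```text
clock: 2.6
eef_pos: [540.1, -150.9, 9.9]
tool_rot: [3.14, 0.0, 1.495]
contact_force: [-0.3, -0.1, 1.0]
opening: 63.6
grasp_force: 0.0
```

```bash
python3 -c "
from h import *
go([538.8,-153,7.5],85.5)"
```

```text
pos [ 540.14 -150.86    9.86] rpy [179.92   0.01  85.65] F [-0.28 -0.11  0.97] open 63.57401847226618 0.0 t 2.6
delta [-0.06 -0.03  0.06] twist 0.029
```

Emit:
apply_moves --plan '[{"delta_pos": [-0.05,-0.03,0.05],"twist": 0,"fingers": 44},{"delta_pos": [-0.05,-0.03,0.05],"twist": 0,"fingers": 44},{"delta_pos": [-0.05,-0.03,0.05],"twist": 0,"fingers": 30},{"delta_pos": [-0.05,-0.03,0.05],"twist": 0,"fingers": 25},{"delta_pos": [-0.05,-0.03,0.05],"twist": 0,"fingers": 20},{"delta_pos": [-0.05,-0.03,0.05],"twist": 0,"fingers": 20},{"delta_pos": [-0.05,-0.03,0.05],"twist": 0,"fingers": 20},{"delta_pos": [-0.05,-0.03,0.05],"twist": 0,"fingers": 20},{"delta_pos": [-0.05,-0.03,0.05],"twist": 0,"fingers": 20},{"delta_pos": [-0.05,-0.03,0.05],"twist": 0,"fingers": 20}]'

```text
clock: 3.43
eef_pos: [536.9, -152.4, 8.4]
tool_rot: [-3.14, 0.001, 1.495]
contact_force: [-5.5, 1.5, 14.5]
opening: 33.9
grasp_force: 34.0
```

```bash
python3 -c "
from h import *
go([538.8,-153,100],100)"
```

```text
pos [ 536.89 -152.42    8.44] rpy [-179.89    0.03   85.63] F [-5.52  1.48 14.48] open 33.94282172584199 34.01289030094631 t 3.4333
delta [-0.01  0.04 -2.29] twist -2.874
```

Emit:
apply_moves --plan '[{"delta_pos": [0,0,-0.6],"twist": 0,"fingers": 20},{"delta_pos": [0,0,-1.3],"twist": 0,"fingers": 20},{"delta_pos": [0,0,-2.0],"twist": 0,"fingers": 20},{"delta_pos": [0.6,0,-2.4],"twist": -1,"fingers": 20},{"delta_pos": [1.3,0,-2.4],"twist": -2,"fingers": 20},{"delta_pos": [2.0,0,-2.4],"twist": -3,"fingers": 20},{"delta_pos": [2.8,0,-2.4],"twist": -4,"fingers": 20},{"delta_pos": [3.6,0,-2.4],"twist": -5,"fingers": 20},{"delta_pos": [4.4,0,-2.4],"twist": -6,"fingers": 20},{"delta_pos": [5.2,0,-2.4],"twist": -7,"fingers": 20}]'

```text
clock: 4.27
eef_pos: [553.6, 55.9, 102.9]
tool_rot: [-3.141, 0.0, 2.11]
contact_force: [1.2, 0.4, -2.3]
opening: 33.5
grasp_force: 33.5
```

```bash
python3 -c "
from h import *
go([533.7,217.5,100],129)"
```

```text
pos [553.59  55.87 102.94] rpy [-179.95    0.01  120.89] F [ 1.17  0.42 -2.32] open 33.49444836649045 33.5140493068684 t 4.2667
delta [3.72 1.65 0.07] twist -1.621
```

Emit:
apply_moves --plan '[{"delta_pos": [0.8,0.3,0],"twist": -0.4,"fingers": 20},{"delta_pos": [1.6,0.7,0],"twist": -0.8,"fingers": 20},{"delta_pos": [2.4,1.1,0],"twist": -1.2,"fingers": 20},{"delta_pos": [3.1,1.4,0],"twist": -1.6,"fingers": 20},{"delta_pos": [3.6,1.6,0.3],"twist": -1.6,"fingers": 20},{"delta_pos": [3.7,1.65,0.6],"twist": -1.6,"fingers": 20},{"delta_pos": [3.7,1.65,0.8],"twist": -1.6,"fingers": 20},{"delta_pos": [3.7,1.65,0.9],"twist": -1.6,"fingers": 20},{"delta_pos": [3.7,1.65,0.9],"twist": -1.6,"fingers": 20},{"delta_pos": [3.7,1.65,0.9],"twist": -1.6,"fingers": 20}]'

```text
clock: 5.1
eef_pos: [535.7, 213.3, 66.7]
tool_rot: [-3.14, 0.001, 2.243]
contact_force: [-0.5, 0.2, -1.8]
opening: 33.8
grasp_force: 33.5
```

```bash
python3 -c "
from h import *
go([533.7,217.5,60],129)
for n in('top','side'): cv2.imwrite('pics/%s1.png'%n,env.read_camera(n))
t=cv2.imread('pics/top1.png');s=cv2.imread('pics/side1.png')
c=lambda im,x,y,w,h,k: cv2.resize(im[y:y+h,x:x+w],None,fx=k,fy=k,interpolation=cv2.INTER_NEAREST)
cv2.imwrite('pics/c1.png',np.hstack([c(t,150,125,90,130,4),c(s,155,165,100,130,4)]))"
```

```text
pos [535.71 213.28  66.7 ] rpy [-179.9     0.08  128.5 ] F [-0.5   0.24 -1.85] open 33.80305456863134 33.51910100580426 t 5.1
delta [0.11 0.03 0.17] twist -0.1
```

View pics/c1.png

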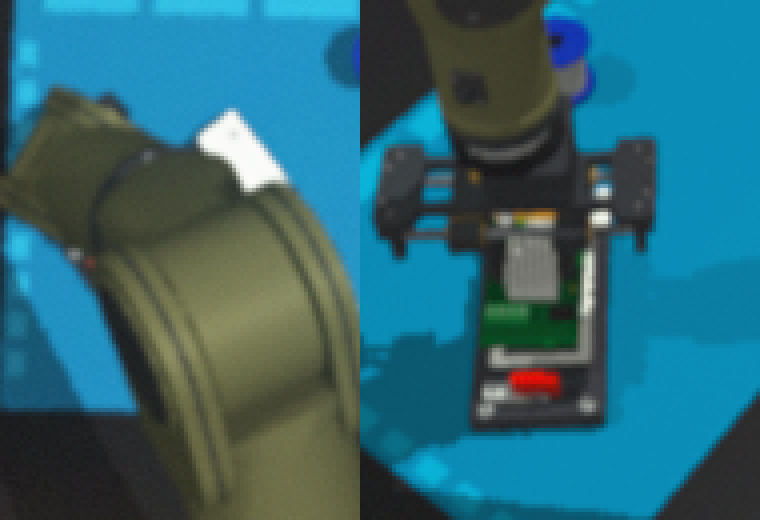

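The side crop shows the board held level over the pocket: free end near (485–580, 345) in the crop, red wing at (535,382). The top view is blocked by the arm. Side-image columns run almost exactly along jig y, so I'll compare edges there.

Run:
```python
from h import *
s0=cv2.imread("pics/side0.png");s1=cv2.imread("pics/side1.png")
g=lambda im,y:im[y,175:228].min(axis=1)  # per-pixel min channel: white high; teal low
for y in(222,230,236,242,248,254): print(y,im0:=" ".join(f"{v}" for v in s0[y,180:222,2]))
print()
for y in(240,244,248,250,252,254,256): print(y,"R"," ".join(map(str,s1[y,270//1-95:217,2])),"\n    G"," ".join(map(str,s1[y,175:217,1])))
```

```text
222 10 10 10 8 12 127 228 240 239 238 239 238 238 238 239 240 240 240 240 240 241 241 240 240 238 233 230 228 226 223 220 216 212 210 210 210 196 120 25 7 10 10
230 10 10 10 10 7 36 56 59 96 183 240 242 185 97 62 60 62 62 61 63 63 62 62 62 63 63 62 61 59 92 178 240 242 169 83 60 55 20 9 10 10 10
236 10 10 10 9 7 55 60 66 133 224 242 232 147 71 62 63 63 62 63 62 62 62 62 62 61 62 61 59 60 115 211 242 238 159 77 61 54 22 9 10 10 10
242 10 10 10 7 37 56 60 96 184 240 242 195 107 65 63 64 63 61 62 62 63 62 63 61 62 62 62 62 60 140 236 242 213 123 67 60 55 6 9 10 10 10
248 10 10 9 10 56 61 65 134 225 244 241 164 77 62 62 64 62 63 62 63 60 62 60 61 62 60 62 58 68 151 238 243 186 100 64 62 51 6 10 10 10 10
254 10 10 7 42 58 59 97 185 240 243 235 224 220 224 226 226 225 225 225 231 232 233 232 234 240 242 241 241 240 240 243 238 170 89 64 60 43 7 10 10 10 10

240 R 10 10 10 10 10 10 10 10 10 13 27 23 23 17 18 21 26 51 60 62 64 64 62 63 64 63 62 66 62 42 22 20 14 18 54 142 222 219 137 67 55 51 
    G 141 141 141 141 141 138 120 97 87 75 57 60 71 67 71 75 75 86 91 92 93 91 85 81 82 82 82 81 77
[... 1033 characters left out ...]
 48 55 89 129 138 118 77 54 57 59 60 59 60 60 61 59 62 63 62 64 66 65 64 69 95 126 132 112 77 58 55 74
254 R 10 10 10 10 10 10 10 9 28 38 40 59 109 156 166 155 141 137 140 141 141 142 137 125 119 119 119 119 120 126 127 126 127 126 126 128 124 101 70 59 56 41 
    G 89 88 89 89 89 89 89 85 68 48 41 61 110 159 169 157 143 139 141 143 142 143 139 127 120 121 121 121 122 127 129 128 128 128 128 131 127 102 71 57 59 81
256 R 10 10 10 10 10 10 10 8 29 41 41 52 84 111 122 122 118 107 102 103 105 103 91 81 79 78 73 69 66 61 62 63 59 54 54 53 57 59 58 58 55 41 
    G 90 87 89 89 89 89 89 85 64 47 41 54 86 114 123 125 120 112 106 107 106 103 92 78 74 74 72 71 66 62 63 63 60 56 54 54 56 59 59 58 59 82
```

Run:
```python
from h import *
P=[];s0=cv2.imread("pics/side0.png")[...,2].astype(float)
for y in range(228,253):
    r=s0[y,183:219]; i=np.where(r>150)[0]; a,b=i[0],i[-1]
    l=183+a-(r[a]-150)/(r[a]-r[a-1]); q=183+b+(r[b]-150)/(r[b]-r[b+1]); L=ray("side",(l,y),12)[:2];Q=ray("side",(q+.15,y),12)[:2]
    P.append(np.r_[L,Q])
P=np.array(P); M=(P[:,:2]+P[:,2:])/2
def yaw(M): d=np.linalg.svd(M-M.mean(0))[2][0]; d*=np.sign(d[1]); return np.degrees(np.arctan2(d[1],d[0]))
print("mid",M.mean(0),"yaw",yaw(M),yaw(P[:,:2]),yaw(P[:,2:]),"width",np.linalg.norm(P[:,:2]-P[:,2:],axis=1).mean())
# lip end of ledge / clamp end: column profile along midline
for c in(198,199,200): print(c,s0[214:264,c].astype(int))
a=np.radians(yaw(M));v=np.array([-np.sin(a),np.cos(a)]);u=np.array([np.cos(a),np.sin(a)])
e=ray("side",(196.8,249.5),61)[:2]; print("board end",e,"y off",(e-M.mean(0))@v,"u vs",(e-[545,203.5])@u)
t=np.array([535.7,213.3]);print("tcp y off",(t-M.mean(0))@v, "exp end px",proj("side",[498.4,260.2,61]))
```

```text
mid [543.8  206.57] yaw 129.40418053659292 129.7279308899675 129.08001802685263 width 76.12596927229693
198 [240 240 238 238 239 240 240 240 240 212 143 105  71  57  61  61  61  62
  63  61  63  63  63  61  63  63  61  61  62  63  61  63  62  62  62  62
  61  61  89 166 225 212 142 136 208 231 210 155 122 100]
199 [240 240 238 239 239 240 240 241 240 215 147 104  71  57  62  63  63  62
  62  62  62  62  62  63  62  63  63  62  62  62  61  62  61  62  63  62
  61  59  99 184 231 216 142 135 209 231 211 156 121  96]
200 [240 240 238 239 240 240 240 241 241 217 149 101  66  55  60  62  63  62
  62  63  62  62  62  62  62  63  63  62  63  62  62  61  62  61  60  63
  61  60 103 191 232 217 143 137 209 231 210 155 123  97]
board end [503.28 257.7 ] y off -1.1539846765836694 u vs 68.36432379242129
tcp y off 1.9838544787334416 exp end px [197.48 251.  ]
```

Run:
```python
from h import *
a=np.radians(129.4);u=np.array([np.cos(a),np.sin(a)]);v=np.array([-np.sin(a),np.cos(a)])
e=ray("side",(200.5,223.8),23.5);print("lip edge side",e, "origin",e[:2]+50*u)
e=ray("side",(199.3,255.6),12);print("ledge end side",e,"origin",e[:2]-62*u)
# top: rectify onto plane z=12 in jig axes, 1 mm/px
O=np.array([544.5,205.]);g=[(-100,-60),(120,-60),(120,60),(-100,60)]
src=np.float32([proj("top",[*(O+x*u+y*v),12]) for x,y in g]);H=cv2.getPerspectiveTransform(src,np.float32([[x+100,y+60] for x,y in g]))
w=cv2.warpPerspective(cv2.imread("pics/top0.png"),H,(220,120),flags=cv2.INTER_CUBIC)[...,2].astype(float)
for x in(-30,-15,0,15,30,45):
    r=w[:,x+100];i=np.where(r>150)[0];print(x,"y edges",i[0]-60,i[-1]-60,"mid",(i[0]+i[-1])/2-60)
for y in(-15,0,15):
    r=w[y+60];print("y",y,"white runs x",[ (int(k[0])-100,int(k[-1])-100) for k in np.split(np.where(r>150)[0],np.where(np.diff(np.where(r>150)[0])>1)[0]+1)])
s1=cv2.imread("pics/side1.png")
for y in(228,232,236): print(y,s1[y,178:206,1],s1[y,178:206,2])
```

```text
lip edge side [577.43 167.24  23.5 ] origin [545.69 205.87]
ledge end side [509.33 249.26  12.  ] origin [548.68 201.35]
-30 y edges -41 35 mid -3.0
-15 y edges -41 37 mid -2.0
0 y edges -42 36 mid -3.0
15 y edges -41 35 mid -3.0
30 y edges -41 36 mid -2.5
45 y edges -41 36 mid -2.5
y -15 white runs x [(-94, -50), (48, 62), (82, 95)]
y 0 white runs x [(-94, -50), (49, 63), (84, 96)]
y 15 white runs x [(-94, -51), (48, 62)]
228 [ 88  87  95  98  98  89  72  54  39  37  34  31  36  74 115 132 143 129
 119 121 117 121 117 121 113 100  64  35] [  9  17   8   8   9  11  21  28  35  37  35  30  37  74 113 131 143 127
 118 119 115 119 116 120 112  98  63  32]
232 [141 141 141 141 142 136 104  67  45  38  36  33  59 100 113 120 116 121
 118 122 119 121 119 121 120 111  72  39] [ 10  10  10  10  10  10   9  28  37  37  35  33  58  99 112 119 114 120
 116 121 119 120 118 119 118 110  71  39]
236 [141 141 141 135 105  89  83  60  52  55  50  51  61  92 114 126 120 124
 122 125 122 123 124 126 129 119  91  64] [ 10  10  10  10  10  10   8  34  28  16   8  16  37  79 110 124 120 122
 120 124 120 122 123 125 128 116  80  38]
```

Emit:
apply_moves --plan '[{"delta_pos": [0.05,0,0.3],"twist": -0.1,"fingers": 20},{"delta_pos": [0.09,0,0.6],"twist": -0.18,"fingers": 20},{"delta_pos": [0.09,0,0.7],"twist": -0.18,"fingers": 20},{"delta_pos": [0.09,0,0.75],"twist": -0.18,"fingers": 20},{"delta_pos": [0.09,0,0.75],"twist": -0.18,"fingers": 20},{"delta_pos": [0.09,0,0.75],"twist": -0.18,"fingers": 20},{"delta_pos": [0.09,0,0.75],"twist": -0.18,"fingers": 20},{"delta_pos": [0.09,0,0.75],"twist": -0.18,"fingers": 20},{"delta_pos": [0.09,0,0.75],"twist": -0.18,"fingers": 20},{"delta_pos": [0.09,0,0.75],"twist": -0.18,"fingers": 20}]'

```text
clock: 6.03
eef_pos: [533.3, 218.6, 37.3]
tool_rot: [3.141, 0.0, 2.261]
contact_force: [0.5, 0.1, -2.0]
opening: 33.7
grasp_force: 33.5
```

```bash
cat >> h.py <<'E'
U=np.array([np.cos(np.radians(129.4)),np.sin(np.radians(129.4))]);V=np.array([-U[1],U[0]])
def jt():
    s=env.sense();p=s["eef_pos"];print("jig x",p[:2]@U+187,"y",p[:2]@V+549.3,"z",p[2],"yaw err",np.degrees(s["tool_rot"][2])-129.4,"F jig",s["contact_force"][:2]@U,s["contact_force"][:2]@V,s["contact_force"][2],"M",s["moment"],"open",s["opening"],s["grasp_force"],"t",s["clock"])
E
python3 -c "
from h import *
jt()
s=env.read_camera('side');cv2.imwrite('pics/side2.png',s)
cv2.imwrite('pics/c2.png',cv2.resize(s[205:285,170:230],None,fx=7,fy=7,interpolation=cv2.INTER_NEAREST))"
```

```text
jig x 17.424977793151925 y -1.554506806861923 z 37.33929929289211 yaw err 0.14973785284030328 F jig -0.2649618805284652 -0.4025144345843293 -2.018348702626354 M [-0.03 -0.16 -0.03] open 33.698323727315895 33.51586241118639 t 6.0333
```

View pics/c2.png

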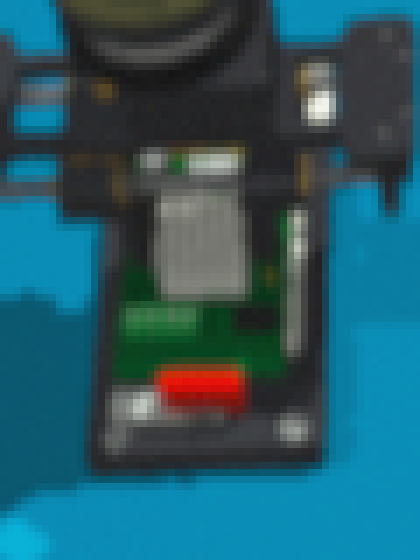

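The side crop shows the board low over the pocket: free-end edges at crop columns about 115 and 283, and the lit ledge strip at 285–302. The board sits a few mm towards jig −y, so I'll measure it sub-pixel.

Run:
```python
from h import *
s=cv2.imread("pics/side2.png")
for y in(246,250,252,254,256): print(y,"G",s[y,182:220,1],"\n   R",s[y,182:220,2])
for y in(236,240,244): print(y,"R",s[y,186:210,2])
O=-187*U-549.3*V
for x,y,z in((77,-35,31),(77,35,31),(39,-17,45),(39,17,45),(39,-37,12),(39,37,12)): print((x,y,z),proj("side",[*(O+x*U+y*V),z]))
```

```text
246 G [133 101  63  46  45  51  53  50  52  54  72 107 125 127 127 127 126 122
 120 120 119 122 112  81  58  54  57  57  67  99 104  67  38  35  66 114
 125 127] 
   R [ 10   8  31  41  39  26  11   9  11   9  54 101 123 125 125 125 123 117
 113 113 113 116 104  65  22   9  21  21  42  88 100  66  38  36  25   9
  10  10]
250 G [ 88  78  55  43  56  87 114 121 120 121 121 119 120 121 121 115  85  62
  59  66  63  44  29  29  27  30  29  39  69 104 105  68  38  36  68 112
 126 125] 
   R [  9  13  38  41  36  35  56  60  51  64  52  54  73  60  65  57  31  11
   9   9  10  25  27  30  30  31  30  24  51  95 101  67  40  38  28   9
  10  10]
252 G [ 87  74  52  46  58  79  97 100  97  98  98  99  98  98  97  91  74  60
  59  64  65  54  49  47  48  48  49  56  79 115 107  68  38  34  70 114
 125 128] 
   R [  9  23  38  41  31  21  25  25  18  26  22  21  26  26  24  25  14  10
  10  10  10  17  18  17  23  19  16  17  61 109 105  66  40  33  30   8
  10  10]
254 G [ 85  68  49  49  56  66  70  68  68  68  70  68  70  70  69  69  67  67
  67  67  67  67  68  66  67  67  66  66  83 113 
[... 272 characters left out ...]
70
  71  71  73  80  92  82  74  73  74  72  64  58  45  38  36  46  80 116
 126 127] 
   R [ 8 29 44 40 23  9 10 10  9  8  7 25 30 39 43 43 43 42 43 43 45 42 19  6
  9 10 10  8 25 50 46 38 34 39 34  8 10 10]
236 R [ 46  38  35  32  32  41  78 115 121 119 124 121 121 115 120 117 122 114
  94  58  33  35  37  29]
240 R [ 59  44  37  34  31  57  98 111 119 117 120 118 121 119 118 117 118 121
 104  65  37  33  33  27]
244 R [ 39  26  15   9  10  30  73 111 127 124 126 124 126 125 126 126 126 131
 117  72  27  34  57  42]
(77, -35, 31) [186.71 258.81]
(77, 35, 31) [211.29 257.76]
(39, -17, 45) [193.24 244.54]
(39, 17, 45) [205.02 244.04]
(39, -37, 12) [187.92 251.02]
(39, 37, 12) [212.98 249.96]
```

Emit:
apply_moves --plan '[{"delta_pos": [-0.05,0.0,0.1],"twist": 0,"fingers": 20},{"delta_pos": [-0.05,0.0,0.2],"twist": 0.03,"fingers": 20},{"delta_pos": [-0.05,0.0,0.25],"twist": 0.03,"fingers": 20},{"delta_pos": [-0.05,0.0,0.28],"twist": 0.03,"fingers": 20},{"delta_pos": [-0.05,0.0,0.3],"twist": 0.03,"fingers": 20},{"delta_pos": [-0.05,0.0,0.32],"twist": 0.03,"fingers": 20},{"delta_pos": [-0.05,0.0,0.32],"twist": 0.03,"fingers": 20},{"delta_pos": [-0.05,0.0,0.32],"twist": 0.03,"fingers": 20},{"delta_pos": [-0.05,0.0,0.32],"twist": 0.03,"fingers": 20},{"delta_pos": [-0.05,0.0,0.32],"twist": 0.03,"fingers": 20}]'

```text
clock: 6.92
eef_pos: [534.3, 217.0, 24.4]
tool_rot: [-3.141, 0.0, 2.259]
contact_force: [0.1, -0.8, -0.1]
opening: 33.7
grasp_force: 34.5
```

```bash
python3 -c "
from h import *
jt()"
```

```text
jig x 15.592819910905234 y -1.3189554100806617 z 24.3835935565024 yaw err 0.014717108979453997 F jig -0.64307857628206 0.4345850771328671 -0.08666123365501033 M [-0.07  0.06 -0.  ] open 33.73420697628665 34.46503540020785 t 6.9167
```

Emit:
apply_moves --plan '[{"delta_pos": [0,0,0.02],"twist": 0,"fingers": 20},{"delta_pos": [0,0,0.03],"twist": 0,"fingers": 20},{"delta_pos": [0,0,0.04],"twist": 0,"fingers": 20},{"delta_pos": [0,0,0.05],"twist": 0,"fingers": 20},{"delta_pos": [0,0,0.05],"twist": 0,"fingers": 20},{"delta_pos": [0,0,0.05],"twist": 0,"fingers": 20},{"delta_pos": [0,0,0.05],"twist": 0,"fingers": 20},{"delta_pos": [0,0,0.05],"twist": 0,"fingers": 20},{"delta_pos": [0,0,0.05],"twist": 0,"fingers": 20},{"delta_pos": [0,0,0.05],"twist": 0,"fingers": 20}]'

```text
clock: 7.75
eef_pos: [534.6, 217.1, 23.2]
tool_rot: [3.141, 0.0, 2.258]
contact_force: [-1.6, -1.4, 6.7]
opening: 33.5
grasp_force: 37.5
```

```bash
python3 -c "
from h import *
jt()"
```

```text
jig x 15.424303441530554 y -1.5807724039141249 z 23.161343072922723 yaw err -0.010789502949933194 F jig -0.020006828730916033 2.1101117403000034 6.711030666443848 M [-0.05  0.55  0.03] open 33.51152287874841 37.502366225235164 t 7.75
```

Emit:
apply_moves --plan '[{"delta_pos": [0,-0.02,0.03],"twist": 0,"fingers": 20},{"delta_pos": [0,-0.02,0.06],"twist": 0,"fingers": 20},{"delta_pos": [0,-0.02,0.08],"twist": 0,"fingers": 20},{"delta_pos": [0,-0.02,0.08],"twist": 0,"fingers": 20},{"delta_pos": [0,-0.02,0.08],"twist": 0,"fingers": 20},{"delta_pos": [0,-0.02,0.08],"twist": 0,"fingers": 20},{"delta_pos": [0,-0.02,0.08],"twist": 0,"fingers": 20},{"delta_pos": [0,-0.02,0.08],"twist": 0,"fingers": 20},{"delta_pos": [0,-0.02,0.08],"twist": 0,"fingers": 20},{"delta_pos": [0,-0.02,0.08],"twist": 0,"fingers": 20}]'

```text
clock: 8.58
eef_pos: [534.7, 217.0, 22.6]
tool_rot: [3.139, 0.002, 2.258]
contact_force: [-4.5, -3.0, 28.5]
opening: 33.7
grasp_force: 41.0
```

```bash
python3 -c "
from h import *
jt()
s=env.read_camera('side');cv2.imwrite('pics/side3.png',s)
cv2.imwrite('pics/c3.png',cv2.resize(s[205:285,160:240],None,fx=7,fy=7,interpolation=cv2.INTER_NEAREST))"
```

```text
jig x 15.355394670168579 y -1.604333718016619 z 22.635914652551666 yaw err -0.012338195805455143 F jig 0.5445138033499641 5.357328441255035 28.535237053089684 M [-0.61  1.44 -0.02] open 33.70791227040696 40.99619511469484 t 8.5833
```

View pics/c3.png

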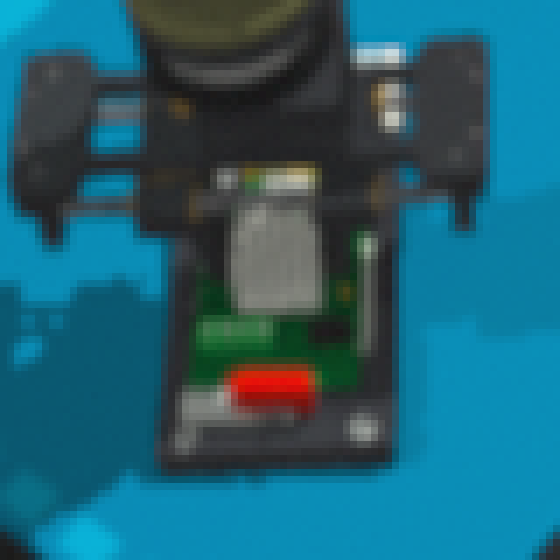

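The side crop shows the board's free end between crop columns 190 and 358, with the lit +y ledge visible at 358–376. The board looks about 2 mm towards −y. I'll measure before pushing on.

Run:
```python
from h import *
s=cv2.imread("pics/side3.png");s0=cv2.imread("pics/side0.png")
for y in(248,250,252,254,256,258): print(y,"G",s[y,182:220,1],"\n   R",s[y,182:220,2])
for y in(250,254,): print(y,"s0 R",s0[y,182:220,2])
O=-187*U-549.3*V
for p in((60,-35,16),(60,35,16),(60,-37,12),(60,37,12),(75,-35,19),(75,35,19),(60,-37,16),(60,37,16)): print(p,proj("side",[*(O+p[0]*U+p[1]*V),p[2]]))
```

```text
248 G [ 94  84  58  44  43  50  55  55  51  52  59  84 118 129 128 127 126 128
 128 121 120 120 118  99  70  56  55  58  57  77  97  69  42  39  66 114
 125 126] 
   R [ 10   8  36  41  43  43  28  13   9   7  25  70 114 128 125 126 125 126
 126 116 114 114 110  87  46  13  18  29  21  58  92  68  42  39  29   8
  10  10]
250 G [ 88  77  55  42  40  47  69  85  89  90  92  90  96 100 105 105  95  76
  65  64  65  61  54  47  43  40  40  44  61  84  98  70  44  41  68 114
 125 126] 
   R [ 9 14 36 41 38 31 25 35 31 33 43 36 51 51 54 63 55 46 41 36 35 38 37 30
 28 25 23 25 23 61 92 70 44 41 31  8 10 10]
252 G [ 87  74  53  42  42  61  99 118 120 119 119 118 118 118 119 120 108  78
  60  64  64  56  39  28  28  27  25  32  52  81  97  69  45  41  68 115
 125 128] 
   R [ 9 18 37 40 38 28 39 64 51 54 73 58 59 54 54 71 55 25  9  9  9 12 27 30
 32 29 28 27 26 64 91 67 44 40 33  8 10 10]
254 G [ 85  68  49  43  46  64  86  99 100  97  95  95  92  93  93  94  88  72
  64  66  65  61  53  48  50  54  54  55  69  87  86  59  44  42  71 113
 127 127] 
   R [ 9 27 39 42 41 26 19 26 22 16 23 25 1
[... 553 characters left out ...]
 18   7   7   4  33  91 149 193 206 208 207 207 207
 207 207 209 199 134  57   4   9  10   9  11  29  39  43  42  41  28   8
  10  10]
250 s0 R [  9  22  56  61  71 149 234 244 233 147  72  60  62  61  63  62  61  61
  61  60  61  61  61  61  60  59  72 156 238 242 187 100  64  61  52   6
  10  10]
254 s0 R [  7  42  58  59  97 185 240 243 235 224 220 224 226 226 225 225 225 231
 232 233 232 234 240 242 241 241 240 240 243 238 170  89  64  60  43   7
  10  10]
(60, -35, 16) [187.88 256.43]
(60, 35, 16) [211.96 255.41]
(60, -37, 12) [187.39 257.19]
(60, 37, 12) [212.77 256.11]
(75, -35, 19) [187.36 260.4 ]
(75, 35, 19) [211.7  259.36]
(60, -37, 16) [187.2  256.46]
(60, 37, 16) [212.65 255.38]
```

Emit:
apply_moves --plan '[{"delta_pos": [0,0,-0.06],"twist": 0,"fingers": 20},{"delta_pos": [0,-0.02,-0.06],"twist": 0,"fingers": 20},{"delta_pos": [0,-0.02,-0.06],"twist": 0,"fingers": 20},{"delta_pos": [-0.05,-0.02,-0.06],"twist": 0,"fingers": 20},{"delta_pos": [-0.1,-0.02,-0.06],"twist": 0,"fingers": 20},{"delta_pos": [-0.15,-0.02,-0.06],"twist": 0,"fingers": 20},{"delta_pos": [-0.15,-0.02,-0.06],"twist": 0,"fingers": 20},{"delta_pos": [-0.15,-0.02,-0.06],"twist": 0,"fingers": 20},{"delta_pos": [-0.15,-0.02,-0.06],"twist": 0,"fingers": 20},{"delta_pos": [-0.15,-0.02,-0.06],"twist": 0,"fingers": 20}]'

```text
clock: 9.47
eef_pos: [535.9, 215.7, 22.7]
tool_rot: [3.138, -0.005, 2.261]
contact_force: [-4.1, 5.1, 12.7]
opening: 33.7
grasp_force: 37.2
```

```bash
python3 -c "
from h import *
jt()"
```

```text
jig x 13.500438208766269 y -1.7324764414619267 z 22.68418091192024 yaw err 0.15165569587082928 F jig 6.5716763669375515 -0.06609539008074893 12.70250010860876 M [ 0.85  1.15 -0.07] open 33.742376443345194 37.173954335739836 t 9.4667
```

Emit:
apply_moves --plan '[{"delta_pos": [0,-0.03,-0.02],"twist": 0,"fingers": 20},{"delta_pos": [0,-0.03,-0.02],"twist": 0,"fingers": 20},{"delta_pos": [0,-0.03,-0.02],"twist": 0,"fingers": 20},{"delta_pos": [-0.0,-0.03,-0.02],"twist": 0,"fingers": 20},{"delta_pos": [0,-0.03,-0.02],"twist": 0,"fingers": 20},{"delta_pos": [0,-0.03,-0.02],"twist": 0,"fingers": 20},{"delta_pos": [0,-0.03,-0.02],"twist": 0,"fingers": 20},{"delta_pos": [0,-0.03,-0.02],"twist": 0,"fingers": 20},{"delta_pos": [0,-0.03,-0.02],"twist": 0,"fingers": 20},{"delta_pos": [0,-0.03,-0.02],"twist": 0,"fingers": 20}]'

```text
clock: 10.3
eef_pos: [535.9, 212.8, 22.7]
tool_rot: [3.139, -0.002, 2.26]
contact_force: [-2.6, 3.1, 7.0]
opening: 33.8
grasp_force: 37.1
```

```bash
python3 -c "
from h import *
jt()"
```

```text
jig x 11.266338537355978 y 0.1506624988500107 z 22.66839316284232 yaw err 0.07249045566877044 F jig 4.012687240767593 0.014307294249268172 7.010607272045959 M [ 0.78  0.51 -0.01] open 33.77546997149515 37.06704692915082 t 10.3
```

Emit:
apply_moves --plan '[{"delta_pos": [-0.03,0,0],"twist": 0,"fingers": 20},{"delta_pos": [-0.06,0.01,0],"twist": 0,"fingers": 20},{"delta_pos": [-0.09,0.01,0],"twist": 0,"fingers": 20},{"delta_pos": [-0.12,0.01,0],"twist": 0,"fingers": 20},{"delta_pos": [-0.12,0.01,0],"twist": 0,"fingers": 20},{"delta_pos": [-0.12,0.01,0],"twist": 0,"fingers": 20},{"delta_pos": [-0.12,0.01,0],"twist": 0,"fingers": 20},{"delta_pos": [-0.12,0.01,0],"twist": 0,"fingers": 20},{"delta_pos": [-0.12,0.01,0],"twist": 0,"fingers": 20},{"delta_pos": [-0.12,0.01,0],"twist": 0,"fingers": 20}]'

```text
clock: 11.13
eef_pos: [538.9, 209.2, 22.6]
tool_rot: [3.14, -0.002, 2.26]
contact_force: [-2.9, 3.6, 5.2]
opening: 33.8
grasp_force: 36.6
```

```bash
python3 -c "
from h import *
jt()
s=env.read_camera('side');cv2.imwrite('pics/side4.png',s)
for y in (246,250,254): print(y,s[y,182:220,2],s[y,182:220,1])"
```

```text
jig x 6.57923864549565 y 0.04424958485560637 z 22.579214509199737 yaw err 0.06985545268170767 F jig 4.572881783311322 -0.03072293607082521 5.244744212596547 M [ 0.78  0.5  -0.06] open 33.793815079508484 36.617584865307435 t 11.1333
246 [ 10   8  33  40  37  53  75  47  17  10   8  23  62  95 104 104 103 103
 101 100 100  99 100  94  60  23  13  16   8  20  42  43  41  39  34   8
  10  10] [ 91  84  62  45  38  58  87  70  54  50  55  61  83 107 113 114 112 112
 109 108 107 107 109 103  76  57  55  56  54  59  64  50  41  38  50  86
 117 124]
250 [10 10 37 41 45 56 50 44 56 49 52 53 40 41 38 39 53 37 12  9 10  9 21 29
 29 31 26 29 24 39 66 53 43 41 33  8 10 10] [ 89  76  55  42  46  65  87 106 112 111 114 115 114 113 112 113 110  94
  67  59  64  64  50  37  31  31  30  31  38  62  79  60  44  41  59 100
 121 128]
254 [ 9 25 39 42 52 69 45 12  9 10 10 10 10  9  9  9  9  9  9  9 10 10 10 10
 10 10 10 10  8 32 61 52 43 40 26  8 10 10] [ 86  68  48  42  55  80  74  69  68  69  66  68  68  66  67  67  67  69
  67  68  67  68  68  68  69  69  68  69  68  69  71  55  43  42  67 111
 126 126]
```

Emit:
apply_moves --plan '[{"delta_pos": [-0.03,0,0],"twist": 0,"fingers": 20},{"delta_pos": [-0.06,0,0],"twist": 0,"fingers": 20},{"delta_pos": [-0.09,0,0],"twist": 0,"fingers": 20},{"delta_pos": [-0.12,0,0],"twist": 0,"fingers": 20},{"delta_pos": [-0.14,0,0],"twist": 0,"fingers": 20},{"delta_pos": [-0.14,0,0],"twist": 0,"fingers": 20},{"delta_pos": [-0.14,0,0],"twist": 0,"fingers": 20},{"delta_pos": [-0.14,0,0],"twist": 0,"fingers": 20},{"delta_pos": [-0.14,0,0],"twist": 0,"fingers": 20},{"delta_pos": [-0.14,0,0],"twist": 0,"fingers": 20}]'

```text
clock: 12.02
eef_pos: [542.6, 204.8, 22.5]
tool_rot: [3.14, -0.002, 2.26]
contact_force: [-3.0, 4.0, 5.8]
opening: 33.9
grasp_force: 36.0
```

```bash
python3 -c "
from h import *
jt()"
```

```text
jig x 0.8234600924920414 y 0.03763568025635777 z 22.516367474116745 yaw err 0.07121892626082627 F jig 5.046220958191598 -0.20209109877061682 5.76120501429266 M [0.68 0.44 0.02] open 33.89607276318234 36.00941799930297 t 12.0167
```

Emit:
apply_moves --plan '[{"delta_pos": [0,0,0.02],"twist": 0,"fingers": 20},{"delta_pos": [0,0,0.04],"twist": 0,"fingers": 20},{"delta_pos": [0,0,0.06],"twist": 0,"fingers": 20},{"delta_pos": [0,0,0.06],"twist": 0,"fingers": 20},{"delta_pos": [0,0,0.06],"twist": 0,"fingers": 20},{"delta_pos": [0,0,0.06],"twist": 0,"fingers": 20},{"delta_pos": [0,0,0.06],"twist": 0,"fingers": 20},{"delta_pos": [0,0,0.06],"twist": 0,"fingers": 20},{"delta_pos": [0,0,0.06],"twist": 0,"fingers": 20},{"delta_pos": [0,0,0.06],"twist": 0,"fingers": 20}]'

```text
clock: 12.85
eef_pos: [542.6, 204.8, 22.4]
tool_rot: [3.139, -0.001, 2.26]
contact_force: [-6.0, -0.1, 25.5]
opening: 33.5
grasp_force: 38.2
```

```bash
python3 -c "
from h import *
jt()
s=env.read_camera('side');cv2.imwrite('pics/side5.png',s)
cv2.imwrite('pics/c5.png',cv2.resize(s[205:285,160:240],None,fx=7,fy=7,interpolation=cv2.INTER_NEAREST))"
```

```text
jig x 0.8288876753036902 y 0.027032845038661435 z 22.4076085860797 yaw err 0.07508347307467034 F jig 3.7252831115758 4.658349347602669 25.484651978752417 M [0.14 1.53 0.02] open 33.542156465871344 38.214764453005046 t 12.85
```

View pics/c5.png

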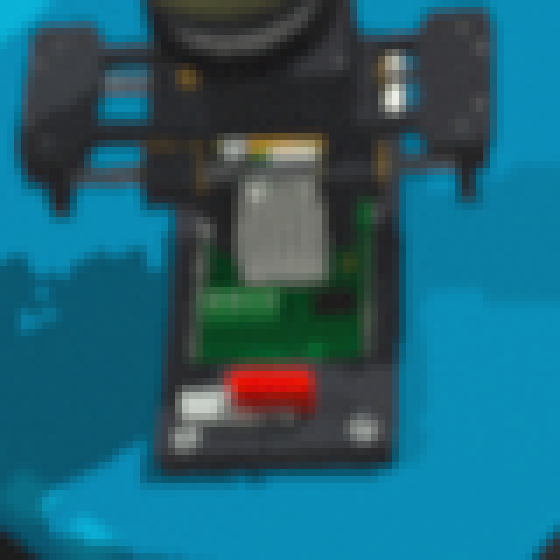

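The side crop shows the board centred in y, with a thin ledge strip visible on both sides (columns 200 and 368). Its free end, at crop row 360, is still on the end wall. It needs to go about 2 mm deeper.

Emit:
apply_moves --plan '[{"delta_pos": [0,0,-0.04],"twist": 0,"fingers": 20},{"delta_pos": [-0.03,0,-0.05],"twist": 0,"fingers": 20},{"delta_pos": [-0.06,0,-0.05],"twist": 0,"fingers": 20},{"delta_pos": [-0.07,0,-0.05],"twist": 0,"fingers": 20},{"delta_pos": [-0.07,0,-0.05],"twist": 0,"fingers": 20},{"delta_pos": [-0.07,0,-0.05],"twist": 0,"fingers": 20},{"delta_pos": [-0.07,0,-0.03],"twist": 0,"fingers": 20},{"delta_pos": [-0.07,0,0],"twist": 0,"fingers": 20},{"delta_pos": [-0.07,0,0],"twist": 0,"fingers": 20},{"delta_pos": [-0.07,0,0],"twist": 0,"fingers": 20}]'

```text
clock: 13.73
eef_pos: [543.8, 203.5, 22.3]
tool_rot: [3.139, -0.002, 2.26]
contact_force: [-8.2, 3.4, 25.9]
opening: 33.6
grasp_force: 37.5
```

```bash
python3 -c "
from h import *
jt()"
```

```text
jig x -0.9227726021260025 y -0.011846897004716084 z 22.33214712565166 yaw err 0.10496770475413086 F jig 7.838641126744782 4.215723508943225 25.90000455417024 M [ 0.48  1.78 -0.09] open 33.58373472660935 37.472935805562884 t 13.7333
```

Run:
```python
from h import *
s=env.read_camera("side");cv2.imwrite("pics/side6.png",s);s0=cv2.imread("pics/side0.png");s4=cv2.imread("pics/side5.png")
for c in(206,208): print(c,"s0R",s0[248:262,c,2],"\n  now G",s[248:262,c,1],"R",s[248:262,c,2],"\n s5 G",s4[248:262,c,1],"R",s4[248:262,c,2])
O=-187*U-550.2*V
for p in((62,22,16),(62,22,12),(62,22,19),(60,22,15),(60,22,12)):print(p,proj("side",[*(O+p[0]*U+p[1]*V),p[2]]))
```

```text
206 s0R [ 62  61  60  60 125 224 241 209 120  66  60  64  63  61] 
  now G [30 44 59 65 72 84 88 73 61 64 66 65 66 62] R [29 24 11 10 10 10  9 20 48 59 62 63 64 61] 
 s5 G [28 35 54 66 66 72 82 79 64 60 64 67 65 60] R [28 28 14 11 10 10  9 12 39 55 61 62 63 59]
208 s0R [ 68  73  72  75 132 223 240 202 110  62  61  62  63  61] 
  now G [28 44 59 67 69 73 72 63 52 56 63 66 65 59] R [25 20 13 10 10 10  9 21 41 55 62 64 62 58] 
 s5 G [29 40 56 66 68 71 74 67 55 55 62 66 64 61] R [31 29 14 10 10 10  9 11 35 52 61 63 62 60]
(62, 22, 16) [207.16 256.21]
(62, 22, 12) [207.3  256.94]
(62, 22, 19) [207.05 255.66]
(60, 22, 15) [207.22 255.8 ]
(60, 22, 12) [207.32 256.34]
```

Emit:
apply_moves --plan '[{"delta_pos": [0,0,-0.06],"twist": 0,"fingers": 20},{"delta_pos": [-0.02,0,-0.06],"twist": 0,"fingers": 20},{"delta_pos": [-0.04,0,-0.06],"twist": 0,"fingers": 20},{"delta_pos": [-0.04,0,-0.06],"twist": 0,"fingers": 20},{"delta_pos": [-0.04,0,-0.06],"twist": 0,"fingers": 20},{"delta_pos": [-0.04,0,-0.04],"twist": 0,"fingers": 20},{"delta_pos": [-0.04,0,-0.02],"twist": 0,"fingers": 20},{"delta_pos": [-0.04,0,0],"twist": 0,"fingers": 20},{"delta_pos": [-0.04,0,0],"twist": 0,"fingers": 20},{"delta_pos": [-0.04,0,0],"twist": 0,"fingers": 20}]'

```text
clock: 14.62
eef_pos: [546.0, 200.2, 20.6]
tool_rot: [3.14, -0.0, 2.259]
contact_force: [-1.6, 4.7, 7.8]
opening: 34.0
grasp_force: 30.0
```

```bash
python3 -c "
from h import *
jt()"
```

```text
jig x -4.819283799883294 y 0.3224473230768581 z 20.566169751481315 yaw err 0.022826942623652258 F jig 4.635660612726927 -1.71467458769401 7.795540143193495 M [ 0.6  -0.05  0.01] open 34.009056457905416 29.99710113275796 t 14.6167
```

Emit:
apply_moves --plan '[{"delta_pos": [0.04,0,0],"twist": 0,"fingers": 20},{"delta_pos": [0.06,0,0.02],"twist": 0,"fingers": 20},{"delta_pos": [0.06,0,0.02],"twist": 0,"fingers": 20},{"delta_pos": [0.06,0,0.0],"twist": 0,"fingers": 20},{"delta_pos": [0.06,0,0],"twist": 0,"fingers": 45},{"delta_pos": [0.06,0,0],"twist": 0,"fingers": 60},{"delta_pos": [0.06,0,0],"twist": 0,"fingers": 60},{"delta_pos": [0.06,0,0],"twist": 0,"fingers": 60},{"delta_pos": [0.06,0,0],"twist": 0,"fingers": 60},{"delta_pos": [0.06,0,0],"twist": 0,"fingers": 60}]'

```text
clock: 15.45
eef_pos: [547.9, 201.9, 21.3]
tool_rot: [3.135, 0.003, 2.257]
contact_force: [5.2, 3.9, 9.7]
opening: 60.2
grasp_force: 4.9
```

Emit:
apply_moves --plan '[{"delta_pos": [0,0,-0.3],"twist": 0,"fingers": 60},{"delta_pos": [0,0,-0.8],"twist": 0,"fingers": 60},{"delta_pos": [0,0,-1.4],"twist": 0,"fingers": 60},{"delta_pos": [0,0,-2.0],"twist": 0,"fingers": 60},{"delta_pos": [0,0,-2.5],"twist": -2,"fingers": 60},{"delta_pos": [0,0,-2.5],"twist": -4,"fingers": 60},{"delta_pos": [0,0,-2.5],"twist": -6,"fingers": 60},{"delta_pos": [0,0,-2.5],"twist": -8,"fingers": 60},{"delta_pos": [0,0,-2.5],"twist": -10,"fingers": 60},{"delta_pos": [0,0,-2.5],"twist": -12,"fingers": 60}]'

```text
clock: 16.28
eef_pos: [543.1, 198.3, 119.1]
tool_rot: [-3.136, -0.002, 3.013]
contact_force: [-0.6, 1.0, -0.7]
opening: 59.9
grasp_force: 0.0
```

```bash
python3 -c "
from h import *
jt();print(env.sense()['joint_positions'])
s=env.read_camera('side');cv2.imwrite('pics/side7.png',s)
cv2.imwrite('pics/c7.png',cv2.resize(s[205:285,160:240],None,fx=7,fy=7,interpolation=cv2.INTER_NEAREST))"
```

```text
jig x -4.471610909924891 y 3.801483393324361 z 119.12645264887396 yaw err 43.25054090037412 F jig 1.1912051631231246 -0.1718372401481801 -0.7348611553652564 M [ 0.02 -0.12  0.02] open 59.87510441570002 0.0 t 16.2833
[-0.04  0.88 -0.7   1.79  0.79  0.78  0.28]
```

View pics/c7.png

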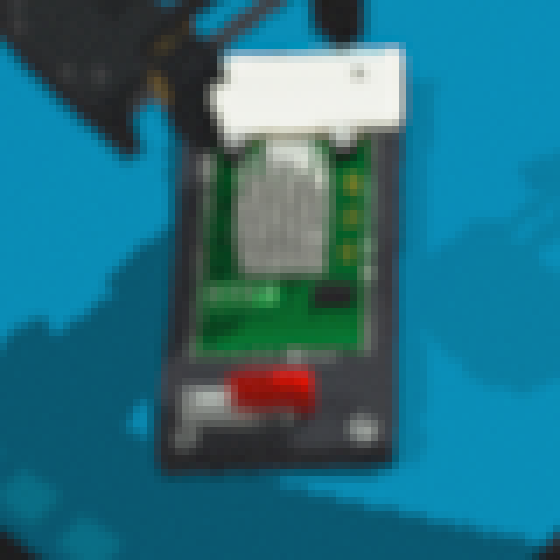

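```bash
python3 -c "
from h import *
go([488.8,270.3,85],213.6)"
```

```text
pos [543.09 198.08 118.86] rpy [-179.69   -0.16  172.94] F [ 1.12 -0.27 -1.01] open 59.96748766604478 0.0 t 16.3333
delta [1.57 1.63 0.84] twist -8.132
```

Emit:
apply_moves --plan '[{"delta_pos": [0.5,0.5,0],"twist": -1.2,"fingers": 44},{"delta_pos": [1.0,1.0,0],"twist": -2.4,"fingers": 44},{"delta_pos": [1.57,1.63,0.2],"twist": -3.6,"fingers": 44},{"delta_pos": [1.57,1.63,0.5],"twist": -4.8,"fingers": 44},{"delta_pos": [1.57,1.63,0.8],"twist": -6.0,"fingers": 44},{"delta_pos": [1.57,1.63,0.84],"twist": -7.2,"fingers": 44},{"delta_pos": [1.57,1.63,0.84],"twist": -8.13,"fingers": 44},{"delta_pos": [1.57,1.63,0.84],"twist": -8.13,"fingers": 44},{"delta_pos": [1.57,1.63,0.84],"twist": -8.13,"fingers": 44},{"delta_pos": [1.57,1.63,0.84],"twist": -8.13,"fingers": 44}]'

```text
clock: 17.17
eef_pos: [490.5, 273.3, 86.1]
tool_rot: [-3.14, -0.001, -2.569]
contact_force: [0.4, 0.1, -0.2]
opening: 43.8
grasp_force: 0.0
```

```bash
python3 -c "
from h import *
go([488.8,270.3,26],213.6)
s=env.read_camera('side');t=env.read_camera('top')
c=lambda im,x,y,w,h,k: cv2.resize(im[y:y+h,x:x+w],None,fx=k,fy=k,interpolation=cv2.INTER_NEAREST)
cv2.imwrite('pics/c8.png',np.hstack([c(s,150,200,90,100,4),c(t,145,135,90,100,4)]))"
```

```text
pos [490.5  273.28  86.13] rpy [-179.93   -0.07 -147.18] F [ 0.4   0.07 -0.25] open 43.76818623776681 0.0 t 17.1667
delta [ 0.07 -0.04  1.5 ] twist -0.156
```

View pics/c8.png

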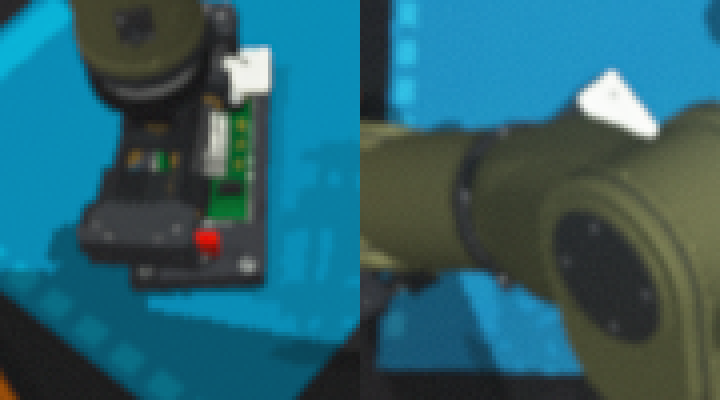

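The side crop shows the gripper above the clamp, with the end of the red wing peeking out at crop (207,241), and the board still seated. I'll descend and close on the wing.

Emit:
apply_moves --plan '[{"delta_pos": [0.07,-0.04,0.5],"twist": -0.16,"fingers": 40},{"delta_pos": [0.07,-0.04,0.9],"twist": -0.16,"fingers": 40},{"delta_pos": [0.07,-0.04,1.2],"twist": -0.16,"fingers": 40},{"delta_pos": [0.07,-0.04,1.4],"twist": -0.16,"fingers": 40},{"delta_pos": [0.07,-0.04,1.48],"twist": -0.16,"fingers": 40},{"delta_pos": [0.07,-0.04,1.48],"twist": -0.16,"fingers": 40},{"delta_pos": [0.07,-0.04,1.48],"twist": -0.16,"fingers": 40},{"delta_pos": [0.07,-0.04,1.48],"twist": -0.16,"fingers": 30},{"delta_pos": [0.07,-0.04,1.48],"twist": -0.16,"fingers": 24},{"delta_pos": [0.07,-0.04,1.48],"twist": -0.16,"fingers": 20}]'

```text
clock: 18.1
eef_pos: [489.4, 271.6, 27.6]
tool_rot: [-3.142, 0.001, -2.551]
contact_force: [-0.1, -0.6, -0.1]
opening: 22.0
grasp_force: 0.0
```

```bash
python3 -c "
from h import *
jt();go([488.8,270.3,26],213.6)"
```

```text
jig x 86.22247884706411 y -1.2880925806820187 z 27.602933450226853 yaw err -275.58223031640335 F jig -0.4206164236044491 0.46169135456713223 -0.08867420018447904 M [ 0.1  -0.13 -0.  ] open 22.01129001927268 0.0 t 18.1
pos [489.42 271.6   27.6 ] rpy [-180.      0.05 -146.18] F [-0.09 -0.62 -0.09] open 22.01129001927268 0.0 t 18.1
delta [ 0.03 -0.02  0.04] twist 0.044
```

Now close on the wing.

Emit:
apply_moves --plan '[{"delta_pos": [0.02,0,0.02],"twist": 0,"fingers": 16},{"delta_pos": [0.02,0,0.02],"twist": 0,"fingers": 12},{"delta_pos": [0.02,0,0.02],"twist": 0,"fingers": 10},{"delta_pos": [0.02,0,0.02],"twist": 0,"fingers": 8},{"delta_pos": [0.02,0,0.02],"twist": 0,"fingers": 6},{"delta_pos": [0.02,0,0.02],"twist": 0,"fingers": 4},{"delta_pos": [0.02,0,0.02],"twist": 0,"fingers": 4},{"delta_pos": [0.02,0,0.02],"twist": 0,"fingers": 4},{"delta_pos": [0.02,0,0.02],"twist": 0,"fingers": 4},{"delta_pos": [0.02,0,0.02],"twist": 0,"fingers": 4}]'

```text
clock: 18.93
eef_pos: [488.2, 271.5, 26.4]
tool_rot: [3.141, 0.0, -2.551]
contact_force: [-2.2, 2.6, 2.3]
opening: 10.6
grasp_force: 30.0
```

```bash
python3 -c "
from h import *
jt();go([488.8,270.3,26],129.4)"
```

```text
jig x 86.86725874335843 y -0.27196252141698096 z 26.41775717822059 yaw err -275.54898203853713 F jig 3.4017910874569344 0.054022356477067955 2.320644700173208 M [0.5  0.33 0.05] open 10.612349483187101 29.95753437280655 t 18.9333
pos [488.23 271.45  26.42] rpy [ 179.95    0.02 -146.15] F [-2.2   2.59  2.32] open 10.612349483187101 29.95753437280655 t 18.9333
delta [ 0.   -0.03  0.01] twist 16.89
```

Emit:
apply_moves --plan '[{"delta_pos": [0,0,0],"twist": 1,"fingers": 4},{"delta_pos": [0,0,0],"twist": 2,"fingers": 4},{"delta_pos": [0,0,0],"twist": 3,"fingers": 4},{"delta_pos": [0,0,0],"twist": 4,"fingers": 4},{"delta_pos": [0,0,0],"twist": 5,"fingers": 4},{"delta_pos": [0,0,0],"twist": 6,"fingers": 4},{"delta_pos": [0,0,0],"twist": 7,"fingers": 4},{"delta_pos": [0,0,0],"twist": 8,"fingers": 4},{"delta_pos": [0,0,0],"twist": 8,"fingers": 4},{"delta_pos": [0,0,0],"twist": 8,"fingers": 4}]'

```text
clock: 19.77
eef_pos: [488.2, 271.8, 26.4]
tool_rot: [3.141, -0.0, 3.037]
contact_force: [-1.2, 2.8, 1.5]
opening: 10.6
grasp_force: 30.0
```

```bash
python3 -c "
from h import *
jt();go([488.8,270.3,26],129.4)"
```

```text
jig x 87.1239208292052 y -0.4468937699861044 z 26.406502991512074 yaw err 44.60960646476431 F jig 2.8891428552255203 -0.8292358845603991 1.5383170359832252 M [ 0.74  0.34 -0.03] open 10.599735801554834 29.970744252204895 t 19.7667
pos [488.2  271.76  26.41] rpy [179.94  -0.01 174.01] F [-1.19  2.76  1.54] open 10.599735801554834 29.970744252204895 t 19.7667
delta [-0.02 -0.04  0.01] twist 8.922
```

Turning well. Now continue to the stop.

Emit:
apply_moves --plan '[{"delta_pos": [0,0,0],"twist": 1,"fingers": 4},{"delta_pos": [0,0,0],"twist": 2,"fingers": 4},{"delta_pos": [0,0,0],"twist": 3,"fingers": 4},{"delta_pos": [0,0,0],"twist": 4,"fingers": 4},{"delta_pos": [0,0,0],"twist": 5,"fingers": 4},{"delta_pos": [0,0,0],"twist": 6,"fingers": 4},{"delta_pos": [0,0,0],"twist": 7,"fingers": 4},{"delta_pos": [0,0,0],"twist": 8,"fingers": 4},{"delta_pos": [0,0,0],"twist": 8.9,"fingers": 4},{"delta_pos": [0,0,0],"twist": 8.9,"fingers": 4}]'

```text
clock: 20.6
eef_pos: [488.4, 272.0, 26.4]
tool_rot: [3.14, -0.001, 2.258]
contact_force: [-1.8, 4.2, 1.6]
opening: 11.1
grasp_force: 30.0
```

```bash
python3 -c "
from h import *
jt();go([488.8,270.3,26],129.4)"
```

```text
jig x 87.18908914818367 y -0.7847308142737575 z 26.434023661743755 yaw err -0.011511012525630804 F jig 4.368063187561574 -1.3038919119457522 1.6009768338729966 M [0.84 0.3  0.06] open 11.068574711244636 29.990651607513428 t 20.6
pos [488.42 272.03  26.43] rpy [179.94  -0.05 129.39] F [-1.76  4.2   1.6 ] open 11.068574711244636 29.990651607513428 t 20.6
delta [-0.04 -0.02  0.01] twist -0.002
```

Emit:
apply_moves --plan '[{"delta_pos": [0,0,0],"twist": 0.4,"fingers": 4},{"delta_pos": [0,0,0],"twist": 0.8,"fingers": 4},{"delta_pos": [0,0,0],"twist": 0.8,"fingers": 4},{"delta_pos": [0,0,0],"twist": 0.4,"fingers": 15},{"delta_pos": [0,0,0],"twist": 0,"fingers": 25},{"delta_pos": [0,0,0],"twist": 0,"fingers": 30},{"delta_pos": [0,0,0],"twist": 0,"fingers": 30},{"delta_pos": [0,0,-0.3],"twist": 0,"fingers": 30},{"delta_pos": [0,0,-0.8],"twist": 0,"fingers": 30},{"delta_pos": [0,0,-1.4],"twist": 0,"fingers": 30}]'

```text
clock: 21.43
eef_pos: [487.7, 269.6, 82.4]
tool_rot: [-3.138, 0.001, 2.257]
contact_force: [0.7, -0.5, -0.1]
opening: 29.7
grasp_force: 0.0
```

Emit:
apply_moves --plan '[{"delta_pos": [0,0,-1],"twist": 0,"fingers": 30},{"delta_pos": [0,0,-2],"twist": 0,"fingers": 30},{"delta_pos": [0,-1,-3],"twist": 0,"fingers": 30},{"delta_pos": [1,-1.5,-4],"twist": 0,"fingers": 30},{"delta_pos": [2,-2,-4],"twist": 0,"fingers": 30},{"delta_pos": [3,-2.5,-4],"twist": 0,"fingers": 30},{"delta_pos": [4,-3,-4],"twist": 0,"fingers": 30},{"delta_pos": [4,-3,-4],"twist": 0,"fingers": 30},{"delta_pos": [4,-3,-4],"twist": 0,"fingers": 30},{"delta_pos": [4,-3,-4],"twist": 0,"fingers": 30}]'

```text
clock: 22.27
eef_pos: [293.0, 318.9, 243.1]
tool_rot: [3.141, 0.001, 2.262]
contact_force: [0.2, -0.4, 0.3]
opening: 29.6
grasp_force: 0.0
```

```bash
python3 -c "
from h import *
jt()
s=env.read_camera('side');t=env.read_camera('top')
cv2.imwrite('pics/side9.png',s);cv2.imwrite('pics/top9.png',t)
c=lambda im,x,y,w,h,k: cv2.resize(im[y:y+h,x:x+w],None,fx=k,fy=k,interpolation=cv2.INTER_NEAREST)
cv2.imwrite('pics/c9.png',np.hstack([c(s,160,200,80,80,5),c(t,155,140,80,80,5)]))"
```

```text
jig x 247.42674857519023 y 120.51163168809211 z 243.14472011550149 yaw err 0.19404313757152636 F jig -0.45294757784595413 0.13212146734235022 0.3007073010146129 M [-0.03 -0.19  0.02] open 29.613938750849364 0.0 t 22.2667
```

View pics/c9.png

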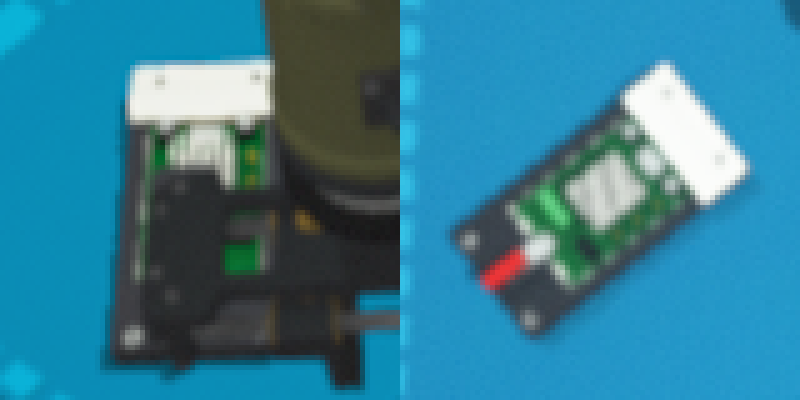

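The top crop shows the board lying straight in the pocket with its copper strip hidden under the lip (685,135). The clamp arm (540,248) is over the free end, and the red wing (503,268) is in line with the jig. The arm is clear of everything, so I'm handing in.

```bash
python3 -c "
from cell import env
print(env.finish_job())"
```

```text
the job is handed in; nothing more can be done
None
```

I handed the job in at about 22 s of the 54 s allowed: the last camera view shows the board lying in the pocket with its copper edge under the lip, the clamp shut over its free end and the arm clear; the hand-in returned no verdict.

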